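# Take the left-hand nut off the flat-lap polisher

### The job

The copper lap on the flat-lap polisher is due for changing: take off the wing nut that holds it. Its thread is left-handed, so turn it clockwise until you feel it come free, without pulling hard on the thread or forcing it on against the stop that follows; then lift it off and set it down gently, upright, in the middle of the white parts tray. Leave the other things on the bench where they are.

Things in the scene. Friction and masses are not known exactly. Their poses are not given: they have to be found in the camera images.
- polisher: Flat-lap polishing machine, fixed: round grey housing 220 mm across, 70 mm high, with a copper lap disc 160 mm across on it, its top 90 mm above the origin. Origin: centre of the underside, on the bench; z up. In the lap's middle stands a fixed threaded spindle, hidden under the nut (42 mm across, 22 mm high above the lap), in a 64 mm sprung steel plate.
- nut: Wing nut on the spindle, loose, 0.13 to 0.21 kg: brass skirt 53 mm across, 24 mm high; on it a black upright wing to grip, 46 mm long (nut x), 16 mm thick (nut y), 24 to 58 mm above the origin, white mark near its +x end. Origin: centre of the skirt's underside, on the thread's axis; z up; at first 94 mm above the bench. Underneath, a bore 45 mm wide, 20 mm deep, with two pins.
- wing (a point): Point on the nut's axis 47 mm above the nut's origin: a good TCP height for gripping the wing across its 16 mm from above. Turning needs up to about 0.3 N m at first, as the sprung plate pushes the nut up with about 6 N until it has risen 3 mm. It has 1 mm of play all round: risen over 8.5 mm, it is free. Pressed against the stop, friction holds it down: ease back before lifting.
- thread_axis (a point): Middle of the lap's top face, on the thread's axis. Quick left-hand thread: turned clockwise (seen from above) the nut turns level, then climbs 7 mm over 1 rad. After 1.15 to 2.4 rad, different every time and hidden, its pins come out from under the thread; 0.25 rad on they meet a hard stop. Only between these can it be lifted.
- nut_foot (a point): The nut's origin again (underside centre). Lifted 25 mm from its unscrewed height, the nut is clear of the spindle. Turned counter-clockwise from the start it only meets a hard stop, after 0.1 to 1.35 rad. The thread bears 60 N summed over all its contacts: about 0.5 N m of turning against a stop, or a 20 N pull, so feel for the end and do not force it.
- tray: White square plastic parts tray, fixed, 140 x 140 mm outside, 132 mm inside, walls 16 mm high, floor 4 mm thick. Origin: centre of the underside, on the bench; z up.
- polish: Amber jar of polish with a black cap, 44 mm across, 75 mm high, loose; to be left alone. Origin: centre of the underside.
- tub: Clear plastic tub of gilt hoops, 92 mm across the rim, 50 mm high, loose; to be left alone. Origin: centre of the underside.
- mallet: Small hammer with a wooden handle, 220 mm long, lying on the bench beyond; to be left alone. Handle along its own -x.

How it is judged:
By the outcome, as a careful person would: the job done as asked, in the order asked, and still so for the second after the job is handed in, with the robot touching nothing.
It also fails if it takes over 67 s, if anything falls off the work surface, if the arm or the gripper's body presses on something with over 40 N, if the wrist force passes 120 N, or if a joint passes its speed limit or range.

### The arm

A 7-joint arm with a two-finger parallel gripper is mounted at the origin on the work surface. World frame = base frame: x ahead of the robot, y to its left, z up, the work surface at z = 0. Lengths are in mm, angles in rad, forces in N, time in s.
With the tool pointing down it reaches from about 400 to 875 mm from the base axis. Payload 4.4 kg.
Tool frame: the origin (TCP) lies between the finger pads, 19 mm behind the fingertips; this is the grasp point; z points along the fingers, y is the line along which they close (so a half turn about z gives the same grasp; the last joint's range is limited). The gripper opens to 85 mm and grips with 20 to 120 N. Pads are 22 mm wide; open, the fingers measure 114 mm over their backs; the gripper's body (76 mm by 85 mm) begins 54 mm behind the grasp point. The pads swing forward as they close: fully open they stand 13 mm farther back than shut.
Start: joints at [-1.235, 0.628, 0.038, 1.517, -0.027, 0.996, -0.02], TCP at [254.178, 598.257, 250.013] pointing down, gripper open.
Joint ranges: [-3.06, 3.06], [-0.37, 2.12], [-1.25, 1.32], [0.18, 2.47], [-1.1, 4.24], [0.23, 1.98], [-2.94, 2.94]. Speed limits (rad/s): [2.57, 2.57, 3.14, 3.14, 3.14, 3.14, 3.14].

### API

Orientations are given as [roll, pitch, yaw] about the fixed x, y, z axes, in that order (R = Rz(yaw) Ry(pitch) Rx(roll)).
In Python, from cell import ctrl gives the robot as it stands.
- The arm moves only by the tool carry_out, never from a script. Its argument "deltas" is one flat list of numbers, 7 for each row, row after row: the turn, a rotation vector about the tool's x, y, z in degrees, then the shift along the tool's x, y, z in m, then the closure, from -1 (fully open) to 1 (shut). In form: [wx, wy, wz, dx, dy, dz, claw, wx, wy, wz, dx, dy, dz, claw, ...]. A call has 1 to 12 rows; each row shifts and turns the commanded pose from where the row before left it, along the tool's axes as they then stand; what a row does not reach is not made up. A row lasts 1/8 s, in which the tool goes at most 62.5 mm and 10.7 degrees, less where a joint would pass 70% of its speed; a pose out of reach is approached as far as the arm can. A call with a gripper value outside its range is refused whole. The fingers move at their own pace and stop on an object; the grip force is fixed at half the most. Time passes only in rows, so rows that do not move let the fingers close. It gives the time, the measured TCP pose, the force, the opening and the grip force at its end, in the units of the state.
- ctrl.read_state(): the state, without advancing time (a new reading comes with each control period).
- ctrl.get_image(name): name is "scene" or "top" or "wrist"; returns the picture (480x640x3 uint8, red, green, blue); there is no depth.
- ctrl.calibration(name): a dict with "mtx" (3x3 intrinsics, pixels), "distortion" ([k1, k2, p1, p2, k3] as OpenCV has them; the pictures are not rectified), "R" (3x3) and "t" (3): a world point X has camera coordinates R X + t. Camera axes: x right, y down, z forward; pixel columns grow to the right and rows downward; lengths in mm; the calibration is good to about 2 mm. A picture is of the moment at which its call begins: read the wrist's pose just before it. calibration takes no time and is no camera call; for the wrist camera it gives the pose at the moment of the call.
- ctrl.finish_job(): hands the job in; it is judged then, once.
The state is a dict: "clock": time; "qpos": joint angles; "qd": joint speeds; "tau": joint torques, N m; "eef_pos": TCP position; "tool_rot": TCP orientation; "force": force on the tool from outside, world axes, zero at the start; "torque": the same for the moment, N m; "width": finger opening in mm; "gripper_force": force on a finger pad.
Only numpy, scipy, OpenCV 4.12 (cv2) and the standard library are available. Lean on these libraries where they do the work, as an engineer would, in place of code of your own. Each camera call takes 0.05 s, during which the arm holds its last target. There are 200 camera calls.

## Working session

There is one attempt and no reset: what is moved stays moved. The work goes in short steps, Python scripts to look and compute and a tool call to move; the robot and the scene stay as the last step left them, time stands still between calls to the robot, and variables do not carry over. Pictures are saved under pics/ and viewed, at most 10 in all, crops included, and the job is handed in when it is done.

Besides the shell and the picture viewer there is one more tool, called after "Request:" as name(argument=value, ...) on one line, values as JSON. carry_out: Moves the arm, as the interface text tells. Its arguments: {"type":"object","properties":{"deltas":{"type":"array"}},"required":["deltas"]}

```bash
ls; mkdir -p pics; python3 - <<'E'
from cell import ctrl
import cv2,numpy as np
s=ctrl.read_state();print(s)
for n in("scene","top"):
    im=ctrl.get_image(n);cv2.imwrite(f"pics/{n}0.png",im[:,:,::-1])
    c=ctrl.calibration(n);print(n,c)
E
```

```text
pics
{'clock': 0.0, 'qpos': array([-1.2348317 ,  0.62936277,  0.0384454 ,  1.51838587, -0.02703282,
        0.99629735, -0.02001231]), 'qd': array([-0.00141194,  0.00067157,  0.00118144, -0.00018462, -0.00139563,
        0.00073873,  0.00056497]), 'tau': array([-1.33808257e-04, -5.63406551e+01,  1.22605138e+00, -1.93443364e+01,
        1.09112533e-02,  1.07231058e-02, -1.12477758e-05]), 'eef_pos': array([253.90997845, 597.70323557, 249.07261735]), 'tool_rot': array([-3.13965712e+00,  1.37950925e-06,  2.73979466e+00]), 'force': array([ 0.4164463 , -0.92045164,  0.3389792 ]), 'torque': array([-0.05984193, -0.01438628, -0.04184593]), 'gripper_force': 0.0, 'width': 85.5020076627081}
scene {'mtx': array([[462.73007701,   0.        , 319.69768919],
       [  0.        , 462.73007701, 247.3531012 ],
       [  0.        ,   0.        ,   1.        ]]), 'distortion': array([0.00789249, 0.        , 0.        , 0.        , 0.        ]), 'R': array([[ 0.17496291,  0.98451117, -0.01121347],
       [ 0.78430283, -0.14624966, -0.60289311],
       [-0.59519497,  0.09668917, -0.79774316]]), 't': array([-128.75234   , -391.73398772, 1310.57118464])}
top {'mtx': array([[513.98258282,   0.        , 312.97538892],
       [  0.        , 513.98258282, 236.07127184],
       [  0.        ,   0.        ,   1.        ]]), 'distortion': array([0.01478954, 0.        , 0.        , 0.        , 0.        ]), 'R': array([[ 0.02132137, -0.99938542, -0.02782404],
       [-0.98126406, -0.01558826, -0.19203609],
       [ 0.19148434,  0.0313972 , -0.98099336]]), 't': array([  20.21530491,  582.13436126, 1018.10968588])}
```

View pics/scene0.png

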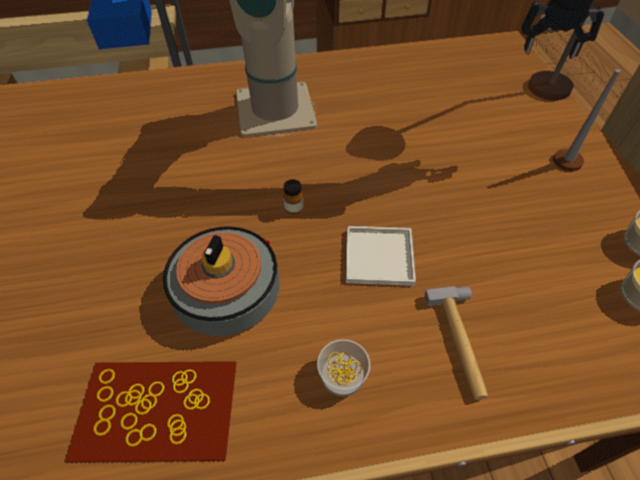

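View pics/top0.png

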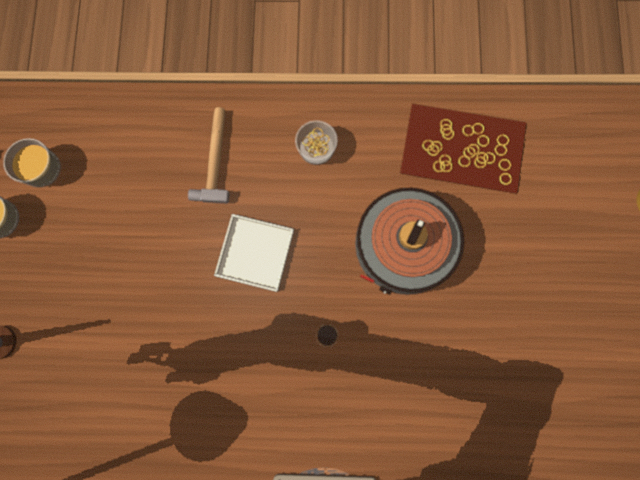

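The scene view shows the nut's wing at about (214,248) and the tray at (380,256). In the top view the wing is at (415,233) and the tray at (255,252). Next I measure both.

```bash
cat > h.py <<'E'
import cv2,numpy as np
from cell import ctrl
def rays(c,px):
    p=cv2.undistortPoints(np.array(px,float).reshape(-1,1,2),c["mtx"],c["distortion"]).reshape(-1,2)
    d=np.c_[p,np.ones(len(p))]@c["R"]
    return -c["R"].T@c["t"],d/np.linalg.norm(d,axis=1)[:,None]
def plane(c,px,z):
    o,d=rays(c,px);return o+d*((z-o[2])/d[:,2])[:,None]
def tri(o1,d1,o2,d2):
    A=np.c_[d1,-d2];s=np.linalg.lstsq(A,o2-o1,rcond=None)[0]
    a=o1+d1*s[0];b=o2+d2*s[1];return (a+b)/2,np.linalg.norm(a-b)
def blob(m,box):
    x0,y0,x1,y1=box;k=np.zeros(m.shape,np.uint8);k[y0:y1,x0:x1]=m[y0:y1,x0:x1]
    return max(cv2.findContours(k,cv2.RETR_EXTERNAL,cv2.CHAIN_APPROX_NONE)[0],key=cv2.contourArea)
def hsv(im): return cv2.cvtColor(im,cv2.COLOR_RGB2HSV)
E
python3 - <<'E'
from h import *
B={"scene":dict(tray=(335,215,425,295),lap=(165,225,275,310),wing=(200,230,235,280)),
   "top":dict(tray=(205,205,305,300),lap=(360,190,462,290),wing=(400,212,432,252))}
R={}
for n in B:
    im=cv2.imread(f"pics/{n}0.png")[:,:,::-1].copy();h=hsv(im);c=ctrl.calibration(n)
    white=((h[...,1]<45)&(h[...,2]>170)).astype(np.uint8)*255
    cop=((h[...,0]<14)&(h[...,1]>80)&(h[...,1]<200)&(h[...,2]>110)).astype(np.uint8)*255
    t=blob(white,B[n]["tray"]);r=cv2.minAreaRect(t);print(n,"tray",r)
    q=plane(c,cv2.boxPoints(r),4);print(q.round(0)[:,:2].tolist(),q.mean(0))
    x0,y0,x1,y1=B[n]["wing"];g=h[...,2].copy()
    dark=(g<45).astype(np.uint8)*255;w=blob(dark,B[n]["wing"]);print("wing",cv2.minAreaRect(w))
    wm=blob(white,B[n]["wing"]);m=cv2.moments(wm);mp=(m['m10']/m['m00'],m['m01']/m['m00'])if m['m00'] else wm.mean((0,1));print("mark",mp)
    both=cv2.minAreaRect(np.vstack([w,wm]));print("both",both)
    l=blob(cop,B[n]["lap"]);e=cv2.fitEllipse(cv2.convexHull(l));print("lap",e,plane(c,[e[0]],90))
    R[n]=(rays(c,[mp]),rays(c,[e[0]]),rays(c,[r[0]]))
for k,nm in enumerate(("mark","lap","tray")):
    a,b=R["scene"][k],R["top"][k];print(nm,tri(a[0],a[1][0],b[0],b[1][0]))
E
```

```text
scene tray ((380.5, 253.5), (53.0, 67.0), 90.0)
[[465.0, 111.0], [492.0, 258.0], [629.0, 217.0], [604.0, 81.0]] [547.38586545 166.58996124   4.        ]
wing ((213.60003662109375, 249.80003356933594), (12.521980285644531, 27.72724151611328), 26.56505012512207)
mark (208.36666666666665, 250.85)
both ((213.60003662109375, 249.80003356933594), (12.521980285644531, 27.72724151611328), 26.56505012512207)
lap ((218.53564453125, 266.36639404296875), (68.0529556274414, 86.74240112304688), 75.94688415527344) [[ 583.50163963 -166.21065767   90.        ]]
top tray ((253.61767578125, 252.02944946289062), (64.75701141357422, 64.27194213867188), 14.03624439239502)
[[502.0, 245.0], [641.0, 218.0], [608.0, 78.0], [470.0, 107.0]] [555.16886587 162.10090178   4.        ]
wing ((412.5, 242.5), (1.0, 3.0), 90.0)
mark (420.11538461538464, 223.07692307692307)
both ((416.2680358886719, 231.89694213867188), (4.061384677886963, 23.75910186767578), 23.962491989135742)
lap ((411.3035888671875, 237.4355926513672), (77.88507843017578, 80.55610656738281), 108.72402954101562) [[ 575.50695388 -167.96832805   90.        ]]
mark (array([ 591.48731834, -174.0899422 ,  151.59691979]), np.float64(1.9024098921916008))
lap (array([ 577.15155702, -168.42245678,   81.49547982]), np.float64(1.8212762427208948))
tray (array([553.77191998, 162.85667058,   8.99200006]), np.float64(3.2724708450502584))
```

Request:
carry_out(deltas=[0,0,0,-0.033,-0.032,-0.004,-1,0,0,0,-0.033,-0.032,-0.004,-1,0,0,0,-0.033,-0.032,-0.004,-1,0,0,0,-0.033,-0.032,-0.004,-1,0,0,0,-0.033,-0.032,-0.004,-1,0,0,0,-0.033,-0.032,-0.004,-1,0,0,0,-0.033,-0.032,-0.004,-1,0,0,0,-0.033,-0.032,-0.004,-1,0,0,0,-0.033,-0.032,-0.004,-1,0,0,0,-0.033,-0.032,-0.004,-1,0,0,0,-0.033,-0.032,-0.004,-1,0,0,0,-0.033,-0.032,-0.004,-1])

```text
clock: 1.6
eef_pos: [468.7, 88.5, 298.0]
tool_rot: [-3.142, -0.0, 2.74]
force: [0.6, 0.3, 0.1]
width: 85.4
gripper_force: 0.0
```

Request:
carry_out(deltas=[0,0,0,-0.033,-0.032,0,-1,0,0,0,-0.033,-0.032,0,-1,0,0,0,-0.033,-0.032,0,-1,0,0,0,-0.033,-0.032,0,-1,0,0,0,-0.033,-0.032,0,-1,0,0,0,-0.033,-0.032,0,-1,0,0,0,0,0,0,-1,0,0,0,0,0,0,-1])

```text
clock: 2.6
eef_pos: [575.2, -163.4, 297.4]
tool_rot: [3.141, -0.002, 2.74]
force: [0.6, 1.0, 0.0]
width: 85.6
gripper_force: 0.0
```

```bash
python3 - <<'E'
from h import *
s=ctrl.read_state();print(s["clock"],s["qpos"].round(3),s["eef_pos"],s["tool_rot"],s["force"],s["torque"])
im=ctrl.get_image("wrist");cv2.imwrite("pics/w1.png",im[:,:,::-1]);np.save("w1.npy",im)
c=ctrl.calibration("wrist");np.save("w1c.npy",c,allow_pickle=True);print(c)
E
```

```text
2.6 [ 0.115  0.51   0.181  1.611 -0.104  1.031  1.496] [ 575.16547098 -163.44256974  297.355755  ] [ 3.14101853e+00 -1.75071828e-03  2.73987103e+00] [0.61764087 0.98416501 0.02914856] [0.01271389 0.0340001  0.01311594]
{'mtx': array([[399.09936047,   0.        , 313.86199228],
       [  0.        , 399.09936047, 240.75025591],
       [  0.        ,   0.        ,   1.        ]]), 'distortion': array([-0.03101343,  0.        ,  0.        ,  0.        ,  0.        ]), 'R': array([[ 0.39014743,  0.92075154,  0.00126215],
       [ 0.87341235, -0.37052171,  0.31601351],
       [ 0.29143758, -0.12218948, -0.94875385]]), 't': array([ -75.24547907, -618.76487275,  238.44723712])}
```

View pics/w1.png

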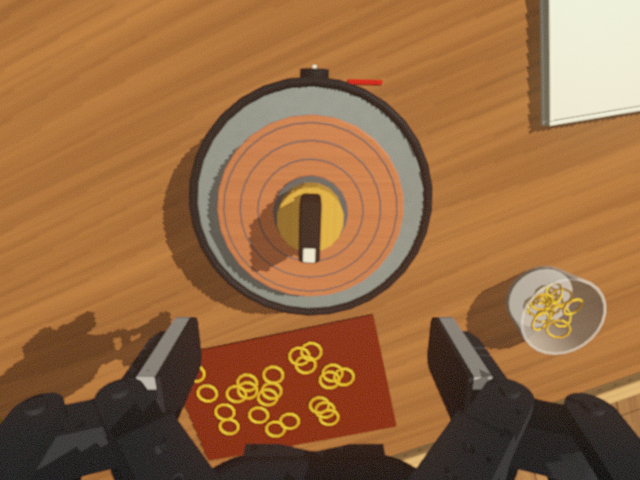

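The wrist view shows the black wing from (311,194) to (309,262), with its white mark at (309,256). The lap's centre is near (311,205), and the tray is top right.

```bash
cat > m.py <<'E'
from h import *
def meas(im,c,box):
    h=hsv(im)
    white=((h[...,1]<60)&(h[...,2]>170)).astype(np.uint8)*255
    dark=((h[...,2]<60)).astype(np.uint8)*255
    cop=((h[...,0]<13)&(h[...,1]>100)&(h[...,1]<185)&(h[...,2]>150)).astype(np.uint8)*255
    w=blob(dark,box);wm=blob(white,box);m=cv2.moments(wm);mp=(m['m10']/m['m00'],m['m01']/m['m00'])
    r=cv2.minAreaRect(np.vstack([w,wm]));P=plane(c,cv2.boxPoints(r),152)
    print("mark",mp,"rect",r,"top@152",P[:,:2].round(1).tolist(),P.mean(0).round(1))
    e1=P[1]-P[0];e2=P[2]-P[1];e=e1 if np.linalg.norm(e1)>np.linalg.norm(e2) else e2
    print("sizes",np.linalg.norm(e1),np.linalg.norm(e2),"wing yaw",np.arctan2(e[1],e[0])%np.pi)
    l=blob(cop,(180,60,460,320));L=plane(c,cv2.convexHull(l).reshape(-1,2),90)[:,:2].astype(np.float32)
    print("lap circle",cv2.minEnclosingCircle(L),cv2.fitEllipse(L))
    return rays(c,[mp]),P
E
python3 - <<'E'
from m import *
im=np.load("w1.npy");c=np.load("w1c.npy",allow_pickle=True).item()
(o,d),P=meas(im,c,(285,185,340,275))
t=ctrl.calibration("top");ot,dt=rays(t,[(420.1,223.1)])
s=ctrl.calibration("scene");os_,ds=rays(s,[(208.4,250.9)])
print("mark w-top",tri(o,d[0],ot,dt[0]),"w-scene",tri(o,d[0],os_,ds[0]))
E
```

```text
Traceback (most recent call last):
  File "m.py", line 7, in meas
    w=blob(dark,box);wm=blob(white,box);m=cv2.moments(wm);mp=(m['m10']/m['m00'],m['m01']/m['m00'])
  File "h.py", line 14, in blob
    return max(cv2.findContours(k,cv2.RETR_EXTERNAL,cv2.CHAIN_APPROX_NONE)[0],key=cv2.contourArea)
ValueError: max() iterable argument is empty
```

```bash
sed -i 's/<60)&(h\[...,2\]>170/<90)\&(h[...,2]>150/' m.py
python3 - <<'E'
from m import *
im=np.load("w1.npy");c=np.load("w1c.npy",allow_pickle=True).item()
h=hsv(im);print(h[256,300:320:3].tolist(),h[230,300:322:3].tolist(),h[205,220].tolist())
(o,d),P=meas(im,c,(285,185,340,275))
t=ctrl.calibration("top");ot,dt=rays(t,[(420.1,223.1)])
s=ctrl.calibration("scene");os_,ds=rays(s,[(208.4,250.9)])
print("mark w-top",tri(o,d[0],ot,dt[0]),"w-scene",tri(o,d[0],os_,ds[0]))
E
```

```text
[[8, 124, 66], [19, 44, 196], [21, 33, 238], [21, 33, 238], [22, 33, 238], [19, 52, 151], [7, 129, 83]] [[12, 150, 75], [12, 104, 71], [9, 116, 77], [15, 152, 72], [11, 126, 75], [11, 113, 77], [7, 113, 70], [20, 173, 198]] [12, 158, 200]Traceback (most recent call last):
  File "<stdin>", line 4, in <module>
  File "m.py", line 7, in meas
    w=blob(dark,box);wm=blob(white,box);m=cv2.moments(wm);mp=(m['m10']/m['m00'],m['m01']/m['m00'])
  File "h.py", line 14, in blob
    return max(cv2.findContours(k,cv2.RETR_EXTERNAL,cv2.CHAIN_APPROX_NONE)[0],key=cv2.contourArea)
ValueError: max() iterable argument is empty
```

```bash
sed -i 's/,2\]<60/,2]<100/' m.py
python3 - <<'E'
from m import *
im=np.load("w1.npy");c=np.load("w1c.npy",allow_pickle=True).item()
h=hsv(im);print(h[245,255:300:8].tolist())
(o,d),P=meas(im,c,(292,185,340,275))
t=ctrl.calibration("top");ot,dt=rays(t,[(420.1,223.1)])
s=ctrl.calibration("scene");os_,ds=rays(s,[(208.4,250.9)])
print("mark w-top",tri(o,d[0],ot,dt[0]),"w-scene",tri(o,d[0],os_,ds[0]))
E
```

```text
[[11, 164, 135], [10, 158, 139], [11, 128, 118], [12, 161, 138], [12, 164, 138], [19, 174, 151]]
mark (308.8130841121495, 254.95223260643817) rect ((308.9242248535156, 228.122314453125), (20.558319091796875, 68.0637435913086), 2.0454084873199463) top@152 [[593.3, -182.8], [548.1, -161.2], [554.1, -148.4], [599.7, -169.3]] [ 573.8 -165.4  152. ]
sizes 50.11298610935748 14.10772670210001 wing yaw 2.6946084790955824
lap circle ((576.919677734375, -166.4019775390625), 79.82625579833984) ((576.7506713867188, -166.4914093017578), (158.84231567382812, 159.26039123535156), 27.138595581054688)
mark w-top (array([ 589.72069505, -172.9600281 ,  158.53226314]), np.float64(1.6477888666845772)) w-scene (array([ 591.81340983, -173.13390536,  151.6947257 ]), np.float64(0.16124661845198426))
```

Request:
carry_out(deltas=[2.6,0,0,0,0,0,-1])

```text
clock: 2.78
eef_pos: [574.9, -163.7, 298.1]
tool_rot: [-3.096, -0.001, 2.74]
force: [0.1, -0.1, 0.0]
width: 85.5
gripper_force: 0.0
```

I put the 2.6° on the x slot by mistake, so the tool is tilted in free air. I'll undo that and apply it about z.

Request:
carry_out(deltas=[-2.6,0,0,0,0,0,-1,0,0,2.6,-0.0025,-0.002,0.02,-1,0,0,0,0,0,0.03,-1,0,0,0,0,0,0.02,-1,0,0,0,0,0,0,-1])

```text
clock: 3.4
eef_pos: [576.0, -165.0, 226.7]
tool_rot: [3.142, -0.004, 2.697]
force: [-1.0, 0.2, 0.9]
width: 85.2
gripper_force: 0.0
```

```bash
python3 - <<'E'
from m import *
s=ctrl.read_state();print(s["clock"],s["eef_pos"],s["tool_rot"])
c=ctrl.calibration("wrist");im=ctrl.get_image("wrist");np.save("w2.npy",im);np.save("w2c.npy",c,allow_pickle=True)
cv2.imwrite("pics/w2.png",im[:,:,::-1])
E
```

```text
3.4 [ 576.00740114 -164.95600646  226.72819014] [ 3.14158815 -0.00385343  2.69662509]
```

View pics/w2.png

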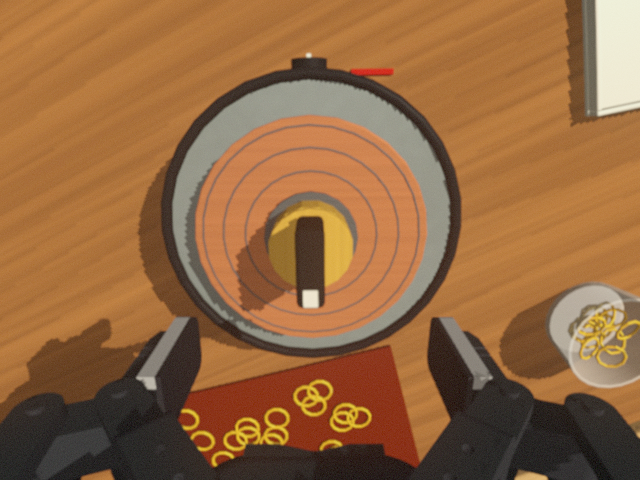

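The wing now runs from (310,217) to (311,307), upright between the fingers, with the mark at (311,298).

```bash
python3 - <<'E'
from m import *
L=lambda n:(np.load(n+".npy"),np.load(n+"c.npy",allow_pickle=True).item())
im,c=L("w1");a,_=meas(im,c,(292,185,340,275))
im,c=L("w2");b,_=meas(im,c,(285,205,340,315))
print("mark",tri(a[0],a[1][0],b[0],b[1][0]))
# far top edge corners of mark, mid-width of wing
E
```

```text
mark (308.8130841121495, 254.95223260643817) rect ((308.9242248535156, 228.122314453125), (20.558319091796875, 68.0637435913086), 2.0454084873199463) top@152 [[593.3, -182.8], [548.1, -161.2], [554.1, -148.4], [599.7, -169.3]] [ 573.8 -165.4  152. ]
sizes 50.11298610935748 14.10772670210001 wing yaw 2.6946084790955824
lap circle ((576.919677734375, -166.4019775390625), 79.82625579833984) ((576.7506713867188, -166.4914093017578), (158.84231567382812, 159.26039123535156), 27.138595581054688)
mark (310.2017879948914, 298.4406130268199) rect ((309.0, 262.0), (90.0, 28.0), 90.0) top@152 [[546.5, -161.3], [552.7, -148.2], [599.5, -170.2], [592.8, -184.3]] [ 572.9 -166.   152. ]
sizes 14.437010817100512 51.741288816503236 wing yaw 2.7035390203296616
lap circle ((576.6255493164062, -167.5404052734375), 79.84595489501953) ((576.7111206054688, -167.4691619873047), (158.89369201660156, 159.2162628173828), 23.528066635131836)
mark (array([ 589.72443882, -172.7865368 ,  157.0850143 ]), np.float64(0.9899825487903793))
```

Request:
carry_out(deltas=[0,0,0,-0.0015,-0.0015,0.02,-1,0,0,0,0,0,0.02,-1,0,0,0,0,0,0.02,-1,0,0,0,0,0,0.015,-1,0,0,0,0,0,0.009,-1,0,0,0,0,0,0,-1])

```text
clock: 4.2
eef_pos: [577.8, -168.8, 143.9]
tool_rot: [-3.142, -0.0, 2.695]
force: [-1.1, 0.2, 0.5]
width: 85.4
gripper_force: 0.0
```

Request:
carry_out(deltas=[0,0,0,0,0,0.001,-1,0,0,0,0,0,0,-1])

```text
clock: 4.45
eef_pos: [578.2, -169.1, 143.5]
tool_rot: [3.141, 0.001, 2.694]
force: [0.1, -0.3, -0.3]
width: 85.6
gripper_force: 0.0
```

Request:
carry_out(deltas=[0,0,0,0,0,0,0,0,0,0,0,0,0,0.5,0,0,0,0,0,0,1,0,0,0,0,0,0,1,0,0,0,0,0,0,1,0,0,0,0,0,0,1])

```text
clock: 5.2
eef_pos: [577.9, -168.9, 143.1]
tool_rot: [3.141, 0.0, 2.695]
force: [-0.3, 0.8, 2.3]
width: 15.3
gripper_force: 59.4
```

```bash
cat > st.py <<'E'
from h import *
s=ctrl.read_state();print(s["clock"],*[ (k,s[k].round(3).tolist()) for k in("eef_pos","tool_rot","force","torque","qpos","tau")],s["width"],s["gripper_force"])
E
python3 st.py
```

```text
5.2 ('eef_pos', [577.884, -168.924, 143.146]) ('tool_rot', [3.141, 0.0, 2.695]) ('force', [-0.337, 0.784, 2.304]) ('torque', [0.056, 0.192, 0.0]) ('qpos', [0.143, 0.696, 0.153, 1.757, -0.152, 0.7, 1.501]) ('tau', [0.233, -53.527, 3.105, -14.444, 0.052, -0.168, -0.02]) 15.250998274028648 59.44801390171051
```

Request:
carry_out(deltas=[0,0,2.5,0,0,0,1,0,0,2.5,0,0,0,1,0,0,2.5,0,0,0,1,0,0,2.5,0,0,0,1,0,0,0,0,0,0,1])

```text
clock: 5.82
eef_pos: [577.9, -169.2, 143.1]
tool_rot: [-3.141, 0.0, 2.519]
force: [-0.8, 0.4, 3.0]
width: 14.9
gripper_force: 59.6
```

```bash
python3 st.py
```

```text
5.825 ('eef_pos', [577.929, -169.17, 143.088]) ('tool_rot', [-3.141, 0.0, 2.519]) ('force', [-0.823, 0.389, 3.035]) ('torque', [-0.083, 0.097, -0.084]) ('qpos', [0.112, 0.701, 0.203, 1.758, -0.202, 0.703, 1.371]) ('tau', [-0.394, -52.754, 3.265, -13.952, -0.081, -0.024, -0.034]) 14.935984219043371 59.60311710834503
```

Request:
carry_out(deltas=[0,0,2.5,0,0,0,1,0,0,2.5,0,0,0,1,0,0,2.5,0,0,0,1,0,0,2.5,0,0,0,1,0,0,0,0,0,0,1])

```text
clock: 6.45
eef_pos: [577.9, -169.0, 143.0]
tool_rot: [-3.142, 0.0, 2.344]
force: [0.3, -0.4, 4.2]
width: 14.8
gripper_force: 59.7
```

```bash
python3 st.py
```

```text
6.45 ('eef_pos', [577.884, -168.98, 143.024]) ('tool_rot', [-3.142, 0.0, 2.344]) ('force', [0.334, -0.396, 4.182]) ('torque', [-0.085, 0.04, -0.101]) ('qpos', [0.082, 0.706, 0.253, 1.759, -0.252, 0.708, 1.242]) ('tau', [-0.316, -52.18, 3.963, -13.667, -0.052, -0.014, -0.033]) 14.788475042558057 59.72531318664551
```

Request:
carry_out(deltas=[0,0,2.5,0,0,0,1,0,0,2.5,0,0,0,1,0,0,2.5,0,0,0,1,0,0,2.5,0,0,0,1,0,0,0,0,0,0,1])

```text
clock: 7.08
eef_pos: [577.8, -169.0, 143.0]
tool_rot: [-3.141, 0.0, 2.17]
force: [-0.8, -0.0, 4.4]
width: 15.4
gripper_force: 59.8
```

```bash
python3 st.py
```

```text
7.075 ('eef_pos', [577.837, -168.975, 143.004]) ('tool_rot', [-3.141, 0.0, 2.17]) ('force', [-0.757, -0.04, 4.353]) ('torque', [-0.073, 0.098, -0.091]) ('qpos', [0.052, 0.712, 0.302, 1.76, -0.301, 0.715, 1.112]) ('tau', [-0.237, -51.826, 4.686, -13.55, -0.035, -0.063, -0.041]) 15.38170570183465 59.79291558265686
```

Request:
carry_out(deltas=[0,0,2.5,0,0,0,1,0,0,2.5,0,0,0,1,0,0,2.5,0,0,0,1,0,0,2.5,0,0,0,1,0,0,0,0,0,0,1])

```text
clock: 7.7
eef_pos: [577.7, -169.0, 143.4]
tool_rot: [-3.141, -0.0, 1.994]
force: [-1.3, -0.2, 7.3]
width: 15.0
gripper_force: 60.2
```

```bash
python3 st.py
```

```text
7.7 ('eef_pos', [577.667, -168.965, 143.36]) ('tool_rot', [-3.141, -0.0, 1.994]) ('force', [-1.315, -0.235, 7.345]) ('torque', [0.054, 0.345, 0.037]) ('qpos', [0.022, 0.718, 0.352, 1.761, -0.349, 0.724, 0.981]) ('tau', [-0.13, -50.173, 5.219, -13.494, -0.117, -0.481, -0.067]) 14.960961604379182 60.240814089775085
```

Request:
carry_out(deltas=[0,0,2.5,0,0,-0.0006,1,0,0,2.5,0,0,-0.0004,1,0,0,2.5,0,0,-0.0003,1,0,0,2.5,0,0,-0.0003,1,0,0,0,0,0,0,1])

```text
clock: 8.32
eef_pos: [577.6, -168.8, 144.6]
tool_rot: [-3.141, -0.0, 1.82]
force: [-0.7, 0.6, 5.4]
width: 15.4
gripper_force: 59.9
```

```bash
python3 st.py
```

```text
8.325 ('eef_pos', [577.561, -168.823, 144.552]) ('tool_rot', [-3.141, -0.0, 1.82]) ('force', [-0.683, 0.579, 5.418]) ('torque', [0.129, 0.266, -0.053]) ('qpos', [-0.008, 0.725, 0.402, 1.761, -0.396, 0.737, 0.85]) ('tau', [-0.085, -51.192, 6.133, -13.749, -0.058, -0.391, -0.04]) 15.437883150268874 59.94054436683655
```

Request:
carry_out(deltas=[0,0,2.5,0,0,-0.0006,1,0,0,2.5,0,0,-0.0004,1,0,0,2.5,0,0,-0.0004,1,0,0,2.5,0,0,-0.0003,1,0,0,0,0,0,0,1])

```text
clock: 8.95
eef_pos: [577.7, -168.8, 146.0]
tool_rot: [-3.141, -0.0, 1.646]
force: [0.0, 0.2, 0.5]
width: 15.3
gripper_force: 59.3
```

```bash
python3 st.py
```

```text
8.95 ('eef_pos', [577.674, -168.823, 145.993]) ('tool_rot', [-3.141, -0.0, 1.646]) ('force', [0.016, 0.243, 0.496]) ('torque', [0.102, 0.121, -0.052]) ('qpos', [-0.037, 0.733, 0.452, 1.761, -0.442, 0.751, 0.718]) ('tau', [0.03, -53.757, 7.485, -14.476, -0.014, -0.211, -0.103]) 15.344448864751804 59.26324009895325
```

Request:
carry_out(deltas=[0,0,2.5,0,0,-0.0003,1,0,0,2.5,0,0,-0.0003,1,0,0,2.5,0,0,-0.0003,1,0,0,2.5,0,0,-0.0003,1,0,0,0,0,0,0,1])

```text
clock: 9.57
eef_pos: [577.6, -169.1, 147.4]
tool_rot: [-3.141, 0.0, 1.472]
force: [-0.8, -0.6, -1.6]
width: 14.7
gripper_force: 59.0
```

```bash
python3 st.py
```

```text
9.575 ('eef_pos', [577.594, -169.11, 147.386]) ('tool_rot', [-3.141, 0.0, 1.472]) ('force', [-0.83, -0.639, -1.615]) ('torque', [-0.13, 0.296, -0.064]) ('qpos', [-0.066, 0.741, 0.502, 1.761, -0.487, 0.767, 0.585]) ('tau', [-0.352, -54.709, 8.06, -15.086, -0.25, -0.24, -0.116]) 14.719080431402714 59.03550446033478
```

Request:
carry_out(deltas=[0,0,2.5,0,0,-0.0003,1,0,0,2.5,0,0,-0.0003,1,0,0,2.5,0,0,-0.0003,1,0,0,0,0,0,0,1])

```text
clock: 10.07
eef_pos: [577.5, -169.1, 148.3]
tool_rot: [-3.141, 0.0, 1.341]
force: [-2.2, -1.0, -1.1]
width: 14.9
gripper_force: 59.0
```

```bash
python3 st.py
```

```text
10.075 ('eef_pos', [577.465, -169.104, 148.336]) ('tool_rot', [-3.141, 0.0, 1.341]) ('force', [-2.195, -0.959, -1.084]) ('torque', [-0.255, 0.572, 0.004]) ('qpos', [-0.087, 0.748, 0.54, 1.761, -0.52, 0.779, 0.484]) ('tau', [-0.945, -54.75, 8.077, -15.664, -0.611, -0.421, -0.123]) 14.868132567550514 59.00848209857941
```

Request:
carry_out(deltas=[0,0,2.5,-0.0003,-0.0005,-0.0003,1,0,0,2.5,0,0,-0.0003,1,0,0,0,0,0,0,1])

```text
clock: 10.45
eef_pos: [577.2, -169.1, 149.0]
tool_rot: [-3.141, 0.0, 1.254]
force: [-1.7, -0.4, -2.1]
width: 15.1
gripper_force: 58.9
```

```bash
python3 st.py
```

```text
10.45 ('eef_pos', [577.239, -169.078, 148.963]) ('tool_rot', [-3.141, 0.0, 1.254]) ('force', [-1.727, -0.411, -2.133]) ('torque', [-0.222, 0.487, -0.053]) ('qpos', [-0.1, 0.753, 0.564, 1.762, -0.542, 0.787, 0.417]) ('tau', [-0.667, -54.696, 8.707, -15.412, -0.483, -0.363, -0.119]) 15.079152087613293 58.94579529762268
```

Request:
carry_out(deltas=[0,0,2.5,0,-0.0004,-0.0003,1,0,0,2.5,0,0,-0.0003,1,0,0,0,0,0,0,1])

```text
clock: 10.82
eef_pos: [577.0, -169.0, 149.6]
tool_rot: [3.142, 0.0, 1.167]
force: [-2.5, -0.8, -1.4]
width: 14.9
gripper_force: 58.9
```

```bash
python3 st.py
```

```text
10.825 ('eef_pos', [576.97, -168.957, 149.594]) ('tool_rot', [3.142, 0.0, 1.167]) ('force', [-2.467, -0.84, -1.417]) ('torque', [-0.171, 0.402, -0.047]) ('qpos', [-0.114, 0.758, 0.589, 1.763, -0.564, 0.795, 0.35]) ('tau', [-0.566, -54.611, 9.197, -15.053, -0.379, -0.207, -0.123]) 14.906629402349104 58.93410086631775
```

Request:
carry_out(deltas=[0,0,2.5,0,-0.0006,-0.0003,1,0,0,2.5,0,0,-0.0003,1,0,0,0,0,0,0,1])

```text
clock: 11.2
eef_pos: [576.6, -168.6, 150.2]
tool_rot: [3.141, -0.0, 1.08]
force: [-0.7, -0.2, -1.7]
width: 15.2
gripper_force: 59.0
```

```bash
python3 st.py
```

```text
11.2 ('eef_pos', [576.629, -168.609, 150.224]) ('tool_rot', [3.141, -0.0, 1.08]) ('force', [-0.68, -0.242, -1.665]) ('torque', [0.012, 0.049, -0.038]) ('qpos', [-0.128, 0.763, 0.613, 1.764, -0.586, 0.804, 0.282]) ('tau', [-0.125, -54.276, 9.937, -14.387, -0.096, -0.038, -0.123]) 15.153115328717753 58.961822390556335
```

Request:
carry_out(deltas=[0,0,0,0,0,-0.0005,1,0,0,0,0,0,-0.0005,1,0,0,0,0,0,0,1])

```text
clock: 11.58
eef_pos: [576.5, -168.7, 151.0]
tool_rot: [3.141, -0.0, 1.08]
force: [0.8, -0.2, -3.8]
width: 14.7
gripper_force: 58.5
```

```bash
python3 st.py
```

```text
11.575 ('eef_pos', [576.504, -168.657, 151.034]) ('tool_rot', [3.141, -0.0, 1.08]) ('force', [0.76, -0.219, -3.766]) ('torque', [-0.078, -0.18, -0.034]) ('qpos', [-0.128, 0.762, 0.613, 1.764, -0.584, 0.805, 0.282]) ('tau', [0.064, -55.382, 10.349, -14.387, 0.151, 0.192, 0.03]) 14.726771211003351 58.53218078613281
```

Request:
carry_out(deltas=[0,0,2.5,0,0,0,1,0,0,2.5,0,0,0,1,0,0,0,0,0,0,1])

```text
clock: 11.95
eef_pos: [576.4, -168.9, 151.3]
tool_rot: [3.141, 0.0, 0.992]
force: [0.2, 0.1, -2.5]
width: 15.2
gripper_force: 59.0
```

```bash
python3 st.py
```

```text
11.95 ('eef_pos', [576.371, -168.889, 151.261]) ('tool_rot', [3.141, 0.0, 0.992]) ('force', [0.204, 0.088, -2.543]) ('torque', [-0.038, -0.055, 0.037]) ('qpos', [-0.141, 0.769, 0.638, 1.764, -0.606, 0.814, 0.214]) ('tau', [-0.021, -54.087, 10.387, -14.167, -0.024, 0.014, -0.123]) 15.16884125525116 58.954569697380066
```

Request:
carry_out(deltas=[0,0,0,0,0,-0.0004,1,0,0,0,0,0,-0.0004,1,0,0,0,0,0,0,1])

```text
clock: 12.32
eef_pos: [576.4, -168.8, 152.1]
tool_rot: [3.142, -0.0, 0.993]
force: [0.6, -0.1, -1.2]
width: 15.0
gripper_force: 58.9
```

```bash
python3 st.py
```

```text
12.325 ('eef_pos', [576.369, -168.808, 152.078]) ('tool_rot', [3.142, -0.0, 0.993]) ('force', [0.579, -0.076, -1.185]) ('torque', [0.003, -0.013, -0.048]) ('qpos', [-0.141, 0.768, 0.639, 1.764, -0.605, 0.816, 0.214]) ('tau', [0.008, -54.103, 10.34, -14.221, 0.014, -0.011, -0.0]) 15.044706400017095 58.93628776073456
```

Request:
carry_out(deltas=[0,0,0,0,0,-0.0005,1,0,0,0,0,0,-0.0005,1,0,0,0,0,0,0,1])

```text
clock: 12.7
eef_pos: [576.3, -168.8, 153.0]
tool_rot: [-3.142, -0.0, 0.993]
force: [-0.1, -0.0, -1.4]
width: 15.1
gripper_force: 58.9
```

```bash
python3 st.py
```

```text
12.7 ('eef_pos', [576.332, -168.797, 153.029]) ('tool_rot', [-3.142, -0.0, 0.993]) ('force', [-0.053, -0.032, -1.394]) ('torque', [0.088, 0.054, -0.03]) ('qpos', [-0.142, 0.767, 0.64, 1.763, -0.604, 0.818, 0.213]) ('tau', [0.075, -54.091, 10.399, -14.296, 0.027, -0.047, 0.001]) 15.085565108526657 58.918068408966064
```

It's free: 10 mm up with only the nut's weight showing. I'll lift it slowly, straight up.

Request:
carry_out(deltas=[0,0,0,0,0,-0.001,1,0,0,0,0,0,-0.002,1,0,0,0,0,0,-0.003,1,0,0,0,0,0,-0.003,1,0,0,0,0,0,0,1])

```text
clock: 13.32
eef_pos: [576.5, -168.9, 162.4]
tool_rot: [3.141, -0.0, 0.993]
force: [0.8, -0.2, -2.1]
width: 14.9
gripper_force: 59.0
```

Request:
carry_out(deltas=[0,0,0,0,0,-0.004,1,0,0,0,0,0,-0.004,1,0,0,0,0,0,-0.005,1,0,0,0,0,0,-0.005,1,0,0,0,0,0,-0.01,1,0,0,0,0,0,-0.01,1,0,0,0,0,0,-0.02,1,0,0,0,0,0,-0.02,1,0,0,0,0,0,0,1])

```text
clock: 14.45
eef_pos: [577.3, -169.5, 241.9]
tool_rot: [3.138, -0.001, 0.993]
force: [0.4, -0.3, -1.4]
width: 15.4
gripper_force: 59.0
```

```bash
python3 st.py; python3 - <<'E'
from h import *
im=ctrl.get_image("scene");cv2.imwrite("pics/s2.png",im[80:420,100:480,::-1])
E
```

```text
14.45 ('eef_pos', [577.278, -169.479, 241.858]) ('tool_rot', [3.138, -0.001, 0.993]) ('force', [0.389, -0.308, -1.369]) ('torque', [-0.045, -0.035, -0.012]) ('qpos', [-0.19, 0.665, 0.723, 1.684, -0.512, 0.986, 0.137]) ('tau', [-0.251, -51.774, 10.343, -17.633, 0.054, 0.152, -0.059]) 15.386886928389622 58.98810088634491
```

View pics/s2.png

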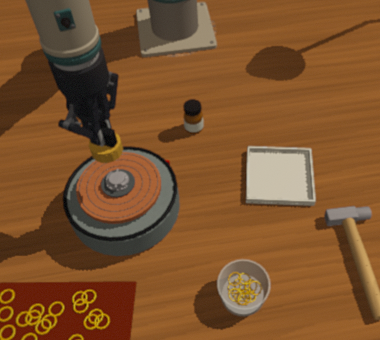

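The nut hangs clear in the gripper at crop (105,150), and the spindle at (118,180) is bare. Now over to the tray.

Request:
carry_out(deltas=[0,0,0,0.012,-0.009,0,1,0,0,0,0.024,-0.018,0,1,0,0,0,0.028,-0.021,0,1,0,0,0,0.028,-0.021,0,1,0,0,0,0.028,-0.021,0,1,0,0,0,0.028,-0.021,0,1,0,0,0,0.028,-0.021,0,1,0,0,0,0.028,-0.021,0,1,0,0,0,0.026,-0.019,0,1,0,0,0,0.022,-0.017,0,1,0,0,0,0.014,-0.01,0,1,0,0,0,0,0,0,1])

```text
clock: 16.0
eef_pos: [554.3, 164.4, 239.3]
tool_rot: [-3.141, 0.001, 0.996]
force: [0.1, -0.3, -1.3]
width: 15.1
gripper_force: 59.0
```

Request:
carry_out(deltas=[0,0,0,0,0,0,1])

```text
clock: 16.12
eef_pos: [555.0, 161.2, 240.0]
tool_rot: [3.141, 0.001, 0.991]
force: [0.1, 0.1, -2.3]
width: 14.9
gripper_force: 59.0
```

```bash
python3 st.py; python3 - <<'E'
from h import *
c=ctrl.calibration("wrist");im=ctrl.get_image("wrist");np.save("w3.npy",im);np.save("w3c.npy",c,allow_pickle=True)
cv2.imwrite("pics/w3.png",im[:,:,::-1])
E
```

```text
16.125 ('eef_pos', [555.016, 161.236, 239.987]) ('tool_rot', [3.141, 0.001, 0.991]) ('force', [0.087, 0.087, -2.304]) ('torque', [-0.044, -0.047, -0.004]) ('qpos', [-0.8, 0.65, 0.771, 1.749, -0.537, 0.967, -0.395]) ('tau', [-1.032, -48.31, 9.814, -16.869, -0.075, 0.035, -0.002]) 14.89959348906313 58.98861229419708
```

View pics/w3.png

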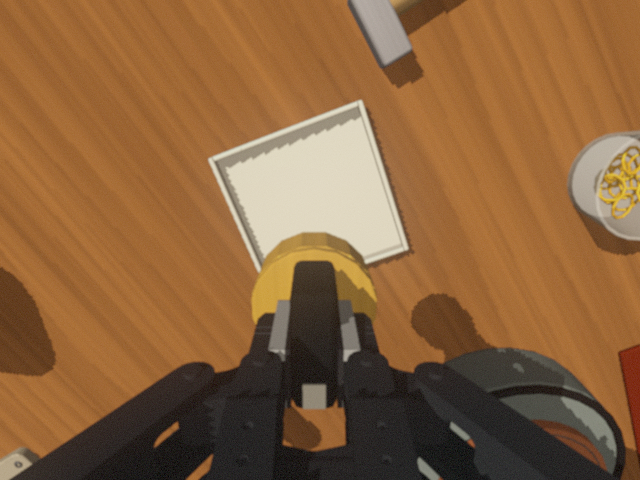

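The tray's outer rim corners are at (210,159), (362,101) and (409,250). The fourth is hidden behind the nut.

```bash
python3 - <<'E'
from h import *
c=np.load("w3c.npy",allow_pickle=True).item()
im=np.load("w3.npy");h=hsv(im)
w=((h[...,1]<75)&(h[...,2]>150)).astype(np.uint8)*255
ct=blob(w,(190,80,430,300));hu=cv2.convexHull(ct)
a=cv2.approxPolyDP(hu,6,True).reshape(-1,2);print(a.tolist())
k=[min(a,key=lambda p:np.hypot(*(p-q))) for q in np.array([(210,159),(362,101),(409,250)])]
P=plane(c,k,16);print(k,P.round(1),np.linalg.norm(P[0]-P[1]),np.linalg.norm(P[1]-P[2]),"centre",(P[0]+P[2])/2)
t=ctrl.calibration("top");i=cv2.imread("pics/top0.png")[:,:,::-1].copy();h=hsv(i)
# height check: rim corners in the top view against wrist rays
w=((h[...,1]<60)&(h[...,2]>120)).astype(np.uint8)*255
b=cv2.approxPolyDP(cv2.convexHull(blob(w,(205,205,305,300))),5,True).reshape(-1,2);print(b.tolist(),plane(t,b,16)[:,:2].round(1).tolist(),plane(t,b,16).mean(0))
Q=plane(t,b,16);o,d=rays(c,k);ot,dt=rays(t,b)
for j in range(3):
    m=np.argmin(np.linalg.norm(Q-P[j],axis=1));print(tri(o,d[j],ot,dt[m]))
E
```

```text
[[361, 100], [408, 248], [368, 263], [258, 271], [208, 158]]
[array([208, 158], dtype=int32), array([361, 100], dtype=int32), array([408, 248], dtype=int32)] [[501.1 245.3  16. ]
 [635.9 213.4  16. ]
 [605.3  78.4  16. ]] 138.5340667231163 138.3863634208119 centre [553.18005033 161.85043337  16.        ]
[[232, 214], [293, 229], [277, 290], [214, 275]] [[636.2, 211.6], [604.6, 76.3], [471.3, 106.6], [500.9, 243.4]] [553.26128862 159.45884246  16.        ]
(array([500.86532748, 244.63129759,  13.96099893]), np.float64(1.5703763511805595))
(array([636.98093324, 212.8708352 ,  10.64567486]), np.float64(1.1560775990949668))
(array([605.41889611,  76.58747428,  11.79677007]), np.float64(0.1602924112445494))
```

Request:
carry_out(deltas=[0,0,0,-0.001,-0.0014,0.012,1,0,0,0,0,0,0.022,1,0,0,0,0,0,0.025,1,0,0,0,0,0,0.025,1,0,0,0,0,0,0.025,1,0,0,0,0,0,0.025,1,0,0,0,0,0,0.02,1,0,0,0,0,0,0.012,1,0,0,0,0,0,0.007,1,0,0,0,0,0,0.004,1,0,0,0,0,0,0,1,0,0,0,0,0,0,1])

```text
clock: 17.68
eef_pos: [553.7, 162.7, 63.5]
tool_rot: [3.141, -0.001, 0.993]
force: [-0.2, -0.6, -2.7]
width: 15.2
gripper_force: 59.0
```

```bash
python3 st.py
```

```text
17.675 ('eef_pos', [553.692, 162.741, 63.518]) ('tool_rot', [3.141, -0.001, 0.993]) ('force', [-0.246, -0.624, -2.657]) ('torque', [-0.012, 0.012, -0.01]) ('qpos', [-0.674, 0.867, 0.556, 1.874, -0.76, 0.624, -0.213]) ('tau', [0.028, -55.085, 9.852, -10.012, 0.006, 0.003, 0.0]) 15.16196608969278 58.98747682571411
```

Request:
carry_out(deltas=[0,0,0,-0.001,0.0006,0.003,1,0,0,0,0,0,0.003,1,0,0,0,0,0,0.002,1,0,0,0,0,0,0,1,0,0,0,0,0,0,1])

```text
clock: 18.3
eef_pos: [553.3, 161.5, 55.0]
tool_rot: [-3.142, -0.0, 0.993]
force: [-0.2, 0.1, -2.3]
width: 14.9
gripper_force: 59.0
```

Request:
carry_out(deltas=[0,0,0,0,0,0.0005,1,0,0,0,0,0,0.0005,1,0,0,0,0,0,0.0005,1,0,0,0,0,0,0,1])

```text
clock: 18.8
eef_pos: [553.2, 161.5, 53.4]
tool_rot: [-3.141, 0.0, 0.993]
force: [-0.2, -0.6, -2.1]
width: 15.0
gripper_force: 59.0
```

Request:
carry_out(deltas=[0,0,0,0,0,0.0004,1,0,0,0,0,0,0.0003,1,0,0,0,0,0,0,1])

```text
clock: 19.18
eef_pos: [553.3, 161.4, 53.0]
tool_rot: [-3.142, -0.0, 0.993]
force: [-1.6, -0.2, 2.1]
width: 15.1
gripper_force: 59.5
```

Request:
carry_out(deltas=[0,0,0,0,0,0.0003,1,0,0,0,0,0,0.0002,1,0,0,0,0,0,0,1])

```text
clock: 19.55
eef_pos: [553.3, 161.4, 53.0]
tool_rot: [-3.141, -0.001, 0.993]
force: [-1.8, -0.3, 6.6]
width: 14.8
gripper_force: 60.2
```

It's on the floor. I'll ease the load, open, then rise.

Request:
carry_out(deltas=[0,0,0,0,0,-0.0005,1,0,0,0,0,0,0,1,0,0,0,0,0,0,0.6,0,0,0,0,0,0,0.4,0,0,0,0,0,0,0.2,0,0,0,0,0,0,0,0,0,0,0,0,0,0,0,0,0,0,0,0,0])

```text
clock: 20.55
eef_pos: [553.3, 161.5, 52.8]
tool_rot: [-3.142, -0.0, 0.993]
force: [-0.5, -0.6, -0.1]
width: 42.7
gripper_force: 0.0
```

Request:
carry_out(deltas=[0,0,0,0,0,-0.002,0,0,0,0,0,0,-0.005,0,0,0,0,0,0,-0.01,0,0,0,0,0,0,-0.02,0,0,0,0,0,0,-0.03,0,0,0,0,0,0,-0.04,0,0,0,0,0,0,-0.04,0,0,0,0,0,0,-0.04,0,0,0,0,0,0,-0.02,0,0,0,0,0,0,0,0,0,0,0,0,0,0,0])

```text
clock: 21.92
eef_pos: [552.6, 161.6, 259.5]
tool_rot: [-3.141, 0.0, 0.993]
force: [-1.2, -0.3, -0.0]
width: 42.5
gripper_force: 0.0
```

```bash
python3 st.py; python3 - <<'E'
from h import *
im=ctrl.get_image("wrist");cv2.imwrite("pics/w4.png",im[:,:,::-1]);np.save("w4.npy",im);np.save("w4c.npy",ctrl.calibration("wrist"),allow_pickle=True)
im=ctrl.get_image("scene");cv2.imwrite("pics/s4.png",im[:,:,::-1])
E
```

```text
21.925 ('eef_pos', [552.583, 161.553, 259.481]) ('tool_rot', [-3.141, 0.0, 0.993]) ('force', [-1.16, -0.326, -0.001]) ('torque', [-0.035, 0.012, 0.032]) ('qpos', [-0.815, 0.627, 0.791, 1.732, -0.517, 1.005, -0.409]) ('tau', [0.074, -48.037, 10.355, -17.322, 0.028, -0.019, -0.004]) 42.498336207112686 0.0
```

View pics/w4.png

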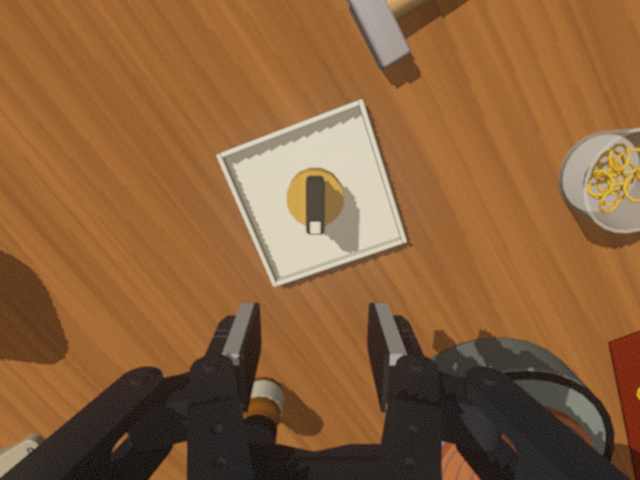

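View pics/s4.png

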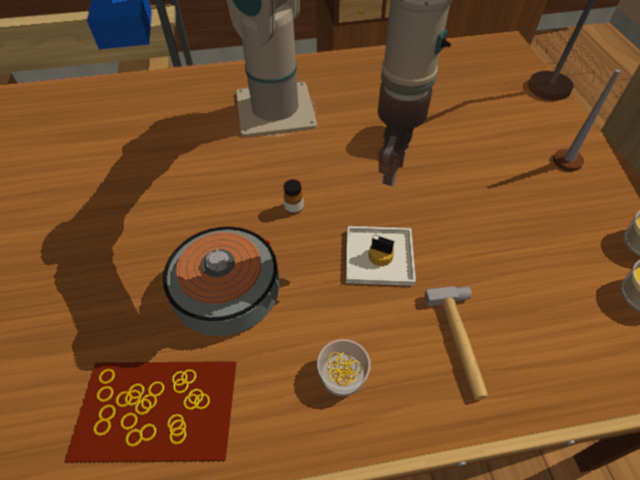

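The nut stands upright in the middle of the tray, at wrist (315,198) and scene (381,250). The jar, tub and mallet haven't moved, and the gripper is clear.

```bash
python3 -c "
from cell import ctrl
print(ctrl.finish_job())"
```

```text
the job is handed in; nothing more can be done
None
```

I unscrewed the wing nut clockwise until it came free, lifted it off and set it down upright in the middle of the white tray; the job is handed in at about 22 s, with nothing else on the bench moved.

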